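Set and lock the depth stop of a stripping head

TASK

Set the depth stop of the pneumatic stripping head for the next job: turn the black bar knob clockwise until its pointer stands at the dark steel index tab clamped on the dial. Then swing the handle of the lock ring under the knob clockwise until the ring is tight against its stop, with the pointer still at the tab, and let go. Leave the other things on the bench where they are.

Things in the scene. Friction and masses are not known exactly. Their poses are not given: they have to be found in the camera images.
- stripper: Fixed teal stripping head, base 240 x 420 x 20 mm. An aluminium housing (110 mm square, top at 80 mm) carries the vertical spindle with lock ring and knob; a press column 230 mm tall stands 150 to 300 mm to its -y side. Light dial arc 62 to 82 mm from the axis on the far side, top at 96 mm. Origin on the spindle axis at bench level; +x points away from the robot, to the dial.
- knob (a joint): Black bar knob on top of the spindle, turning about the vertical spindle axis; rad, grows clockwise seen from above, stops at 0 and 2.6. It stays where it is left (friction about 0.12 N m); turning the lock ring does not drag it.
- knob_top (a point): Centre of the top face of the knob's grip bar, on the spindle axis, 151 mm above the bench. The upright bar is 80 mm long (along the pointer), 16 mm wide and 41 mm high, over a disc of 72 mm diameter whose top is 110 mm above the bench. The x axis points along the pointer.
- pointer_tip (a point): Tip of the knob's flat pointer, 60 mm from the spindle axis, 105 mm above the bench.
- index_point (a point): The place just at the inner point of the flat dark steel index tab (50 x 18 mm, lying radially across the light dial arc and reaching out past it to 110 mm from the axis, top 104 mm above the bench), 60 mm from the spindle axis and 105 mm above the bench: the pointer tip should stand here. The tab is fixed during the job; its place on the dial differs from job to job.
- lock_ring (a joint): Knurled dark steel lock ring (86 mm diameter, 82 to 98 mm above the bench) under the knob on the same axis; rad, grows clockwise seen from above as it tightens, 0 fully slack, 1.3 tight against its stop. Friction about 0.25 N m; it stays where it is left.
- lock_post_top (a point): Centre of the top of the lock ring's upright round steel handle post: 18 mm diameter, standing 110 mm from the spindle axis on the robot's side, on a level 13 mm bar whose top is 97 mm above the bench; the post rises clear from there to its top at 150 mm and moves with the ring.
- oil_bottle: Bystander: white bottle, 56 mm diameter, 130 mm tall; origin at its underside.
- oval_band: Bystander: white oval plastic band, about 50 x 38 x 22 mm; origin at its underside.
- screwdriver: Bystander: screwdriver, 180 mm long, lying on the bench along its x.
- wrench: Bystander: open-ended wrench, 160 mm long, lying on the bench along its x.
- tape_roll: Bystander: black tape roll, 90 mm diameter, 24 mm high; origin at its underside.
- caliper: Bystander: steel caliper, 120 mm long, lying flat.

How it is judged:
By the outcome, as a careful person would: the job done as asked, in the order asked, and still so for the second after the job is handed in, with the robot touching nothing.
It also fails if it takes over 64 s, if anything falls off the work surface, if the arm or the gripper's body presses on something with over 40 N, if the wrist force passes 120 N, or if a joint passes its speed limit or range.

ROBOT

A 6-joint arm with a two-finger parallel gripper is mounted at the origin on the work surface. World frame = base frame: x ahead of the robot, y to its left, z up, the work surface at z = 0. Lengths are in m, angles in rad, forces in N, time in s.
With the tool pointing down it reaches from about 0.4 to 0.825 m from the base axis. Payload 7 kg.
Tool frame: the origin (TCP) lies on the centre line of the jaws, within the pads' length; the fingertips stand tip_reach ahead of it and the grasp point (between the pads) is the TCP (tip_reach is the distance from the TCP to the fingertips, in m); z points along the fingers, y is the line along which they close (so a half turn about z gives the same grasp; the last joint's range is limited). The gripper opens to 88 mm and grips with 3 to 60 N. Pads are 19 mm wide; open, the fingers measure 130 mm over their backs; the gripper's body (78 mm by 193 mm) begins 47 mm behind the grasp point.
Start: joints at [1.618, 0.359, 0.012, 0, -1.224, -0.288], TCP at [0.161, 0.655, 0.246] pointing down, gripper open.
Joint ranges: [-3.07, 3.07], [-1.43, 2.12], [-1.02, 1.25], [-3.03, 1.67], [-3.05, -0], [-3.03, 3.03]. Speed limits (rad/s): [2.39, 2.39, 3.01, 3.14, 3.14, 3.14].

INTERFACE

Orientations are given as [roll, pitch, yaw] about the fixed x, y, z axes, in that order (R = Rz(yaw) Ry(pitch) Rx(roll)).
In Python, from station import get_state, grab_frame, calibration, job_done, find_in, mark_of, tip_reach gives the robot as it stands.
- The arm moves only by the shell command python3 -m handwheel 'ROWS' [OPENING] [FORCE]. ROWS is JSON, a list of rows, each an object with "delta_pos": the shift along the world's x, y, z in units of 30 mm (1.0 is 30 mm), a list of three; "dr": the turn, a rotation vector about the world's x, y, z in degrees, a list of three. In form: [{"delta_pos": [tx, ty, tz], "dr": [rx, ry, rz]}, ...]. A call has 1 to 10 rows; each row shifts and turns the commanded pose from where the row before left it; what a row does not reach is not made up. A row lasts 1/10 s, in which the tool goes at most 50 mm and 8.59 degrees, less where a joint would pass 70% of its speed; a pose out of reach is approached as far as the arm can. A call is refused whole if a number of a shift passes 1 or a number of a turn 8.59, either way. A call with a gripper value outside its range is refused whole. OPENING is the closure, from -1 (fully open) to 1 (shut), set as the call begins (- or left out, the last holds). The fingers move at their own pace and stop on an object; FORCE is the grip in N (left out, the last holds). Time passes only in rows, so rows that do not move let the fingers close. It gives the time, the measured TCP pose, the force, the opening and the grip force at its end, in the units of the state.
- get_state(): the state, without advancing time (a new reading comes with each control period).
- grab_frame(name): name is "side" or "top"; returns the picture (400x640x3 uint8, red, green, blue); there is no depth.
- calibration(name): a dict with "fx", "fy", "cx", "cy" (pixels), "k1" (the pictures are not rectified: a ray, as slopes to the right and down, at radius r is drawn at 1 + k1 r^2 times it, then the intrinsics apply), "extrinsics" (4x4, takes a point from world to camera coordinates). Camera axes: x right, y down, z forward; pixel columns grow to the right and rows downward; lengths in m; the calibration is good to about 2 mm. A picture is of the moment at which its call begins. calibration takes no time and is no camera call.
- job_done(): hands the job in; it is judged then, once.
Trained networks look in the newest picture that a camera, given by its name, has taken for a name from the list of things; names that differ only in an ending like _2 or _b are one class to them, and where a whole thing is asked for, a point or a joint stands for the part that bears it (a point fixed in the world has none). Each returns a list of dicts, best first, with "conf" (0 to 1); they miss things now and then, are a little off and sometimes report something else, mostly with a low value. They report only what shows in the picture. A call takes as long as a camera call.
- find_in(camera, query): "location" ([column, row] in pixels, amid what is visible of it).
- mark_of(camera, query): "location" ([column, row] in pixels: a listed point, or the origin of a listed thing).
The state is a dict: "t": time; "q": joint angles; "qd": joint speeds; "joint_efforts": joint torques, N m; "eef_pos": TCP position; "ee_rot": TCP orientation; "force": force on the tool from outside, world axes, zero at the start; "moment": the same for the moment, N m; "width": finger opening in m; "gripper_force": force on a finger pad.
Only numpy, scipy, OpenCV 4.12 (cv2) and the standard library are available. Lean on these libraries where they do the work, as an engineer would, in place of code of your own. Each camera call takes 0.05 s, during which the arm holds its last target. There are 200 camera calls.

## Working session

There is one attempt and no reset: what is moved stays moved. The work goes in short steps, Python scripts to look and compute and a shell command to move; the robot and the scene stay as the last step left them, time stands still between calls to the robot, and variables do not carry over. Pictures are saved under pics/ and viewed, at most 10 in all, crops included, and the job is handed in when it is done.

```bash
mkdir -p pics; cat > h.py <<'E'
import numpy as np, cv2
from station import *
def ray(cam,px):
    c=calibration(cam);E=np.array(c["extrinsics"])
    d=np.array([(px[0]-c["cx"])/c["fx"],(px[1]-c["cy"])/c["fy"]]);u=d.copy()
    for _ in range(20): u=d/(1+c["k1"]*(u@u))
    R=E[:3,:3];return -R.T@E[:3,3], R.T@np.array([u[0],u[1],1])
def at_z(cam,px,z):
    o,d=ray(cam,px);return o+d*(z-o[2])/d[2]
def proj(cam,p):
    c=calibration(cam);E=np.array(c["extrinsics"]);q=E[:3,:3]@p+E[:3,3];u=q[:2]/q[2];u=u*(1+c["k1"]*(u@u))
    return np.array([u[0]*c["fx"]+c["cx"],u[1]*c["fy"]+c["cy"]])
Z=dict(knob_top=.151,pointer_tip=.105,index_point=.105,lock_post_top=.15,stripper=0,oil_bottle=0)
def marks(names=Z,cams=("top","side")):
    for cam in cams:
        grab_frame(cam)
        for n in names:
            for m in mark_of(cam,n)[:2]:
                print(cam,n,round(m["conf"],2),np.round(m["location"],1),np.round(at_z(cam,m["location"],Z[n]),4))
def save(cam,name,crop=None):
    im=grab_frame(cam)[:,:,::-1]
    if crop: a,b,c,d=crop; im=cv2.resize(im[b:d,a:c],None,fx=3,fy=3,interpolation=cv2.INTER_CUBIC)
    cv2.imwrite("pics/"+name,im)
E
python3 - <<'E'
from h import *
save("top","t0.png");save("side","s0.png")
marks()
s=get_state();print({k:np.round(v,3) for k,v in s.items()},tip_reach() if callable(tip_reach) else tip_reach)
E
```

```text
top knob_top 0.87 [307.3 197.4] [0.6037 0.0328 0.151 ]
top pointer_tip 0.63 [282.6 191.4] [0.6272 0.1075 0.105 ]
top index_point 0.63 [310.5 181.5] [0.6558 0.024  0.105 ]
top lock_post_top 0.88 [326.8 233.2] [ 0.501  -0.0214  0.15  ]
top stripper 0.96 [307.8 205.3] [0.5929 0.0357 0.    ]
top oil_bottle 0.89 [244.2 192.5] [0.6375 0.2421 0.    ]
side knob_top 0.57 [329.  185.1] [0.6056 0.0387 0.151 ]
side pointer_tip 0.86 [325.2 186.9] [0.6276 0.0895 0.105 ]
side index_point 0.4 [346.  189.8] [0.6734 0.0344 0.105 ]
side lock_post_top 0.56 [315.8 204.8] [ 0.5122 -0.0188  0.15  ]
side stripper 0.79 [327.9 222.2] [0.5987 0.0361 0.    ]
side stripper 0.72 [328.2 287.3] [ 0.4227 -0.2018  0.    ]
side oil_bottle 0.76 [302.7 185.5] [0.651  0.2651 0.    ]
{'t': np.float64(0.8), 'q': array([ 1.618,  0.359,  0.012,  0.   , -1.224, -0.288]), 'qd': array([-0.002, -0.   , -0.002, -0.002, -0.   , -0.001]), 'joint_efforts': array([-0.0000e+00, -5.8229e+01,  2.9330e+01,  7.0020e+00,  1.3000e-02,
       -0.0000e+00]), 'eef_pos': array([0.161, 0.655, 0.246]), 'ee_rot': array([-3.142, -0.   , -0.241]), 'force': array([ 0.567, -0.33 , -0.727]), 'moment': array([-0.017, -0.001, -0.017]), 'gripper_force': np.float64(0.0), 'width': np.float64(0.087)} 0.019
```

```bash
python3 - <<'E'
from h import *
save("top","t1.png",(210,110,410,290))
E
```

```text
(no output)
```

View pics/t0.png

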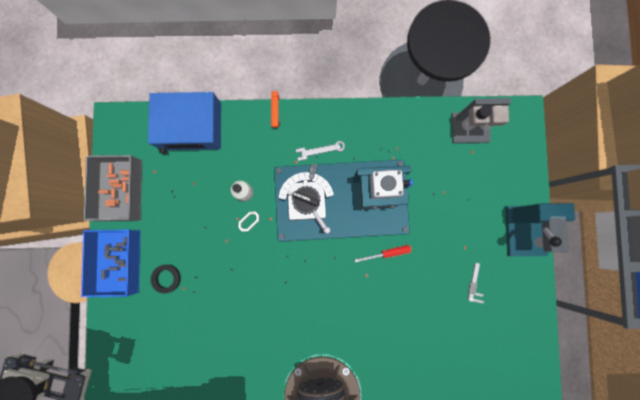

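View pics/s0.png

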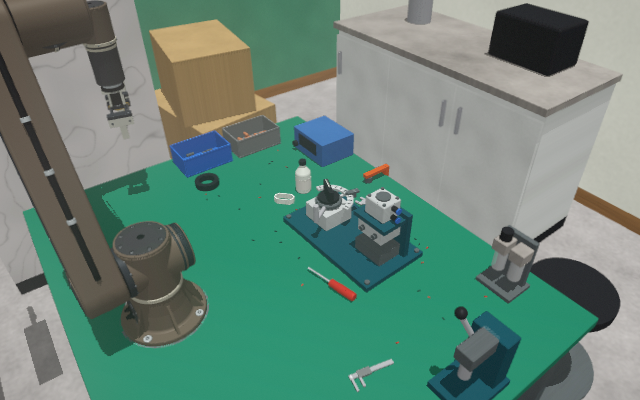

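View pics/t1.png

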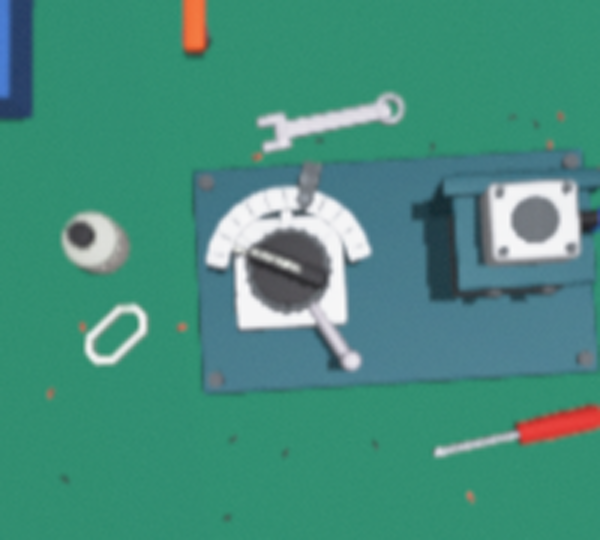

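The top view shows the knob at about (307,199) with its bar pointing up-left. The tab is at about (312,172), the post at (326,232), and the press column is to the right. I'll fit the axis and the three angles to the marks from both cameras.

```bash
cat > fit.py <<'E'
from h import *
from scipy.optimize import least_squares
def fit(n=3,cams=("top","side"),names=("knob_top","pointer_tip","index_point","lock_post_top","stripper"),x0=(.602,.036,1.19,-.17,-2.6),fix=None,prior=None):
    obs=[]
    for _ in range(n):
        for c in cams:
            grab_frame(c)
            for k in names:
                m=mark_of(c,k)
                if m: obs.append((c,k,m[0]["conf"],np.array(m[0]["location"])))
    def pts(x):
        a=np.array([x[0],x[1],0]);e=lambda t,r,z:a+[r*np.cos(t),r*np.sin(t),z]
        return dict(knob_top=a+[0,0,.151],pointer_tip=e(x[2],.06,.105),index_point=e(x[3],.06,.105),lock_post_top=e(x[4],.11,.15),stripper=a)
    def res(x):
        p=pts(x);r=[np.sqrt(w)*(proj(c,p[k])-l) for c,k,w,l in obs]
        if prior is not None: r.append(20000*(np.array(x[:2])-prior)/10)
        return np.concatenate(r)
    s=least_squares(res,x0,loss="soft_l1",f_scale=.7);p=pts(s.x)
    print("axis",s.x[:2].round(4),"deg pointer,index,post",np.degrees(s.x[2:]).round(1))
    for c in cams:
        for k in names:
            d=[l-proj(c,p[k]) for cc,kk,w,l in obs if cc==c and kk==k]
            if d: print(c,k,len(d),np.mean(d,0).round(1),np.std(d,0).round(1))
    return s.x
E
python3 - <<'E'
from fit import *
fit()
E
```

```text
axis [0.6032 0.0342] deg pointer,index,post [  64.9   -4.1 -150.1]
top knob_top 3 [-0.1 -1.6] [1.5 0.3]
top pointer_tip 3 [-2.7 -1.4] [2.3 1.4]
top index_point 3 [-21.5   4. ] [30.3  7.4]
top lock_post_top 3 [1.4 1.2] [0.7 0.8]
top stripper 3 [1.  2.7] [1.9 0.2]
side knob_top 2 [ 0.7 -2.7] [0.8 1.5]
side pointer_tip 3 [-0.7  0.3] [1.2 0.4]
side index_point 3 [-3.8 10.3] [ 8.2 13.7]
side lock_post_top 3 [-0.3 -0.8] [0.5 0.3]
side stripper 3 [ 0.1 -0.1] [1.1 0.5]
```

```bash
cat > ov.py <<'E'
from h import *
def overlay(cam,x,name,box,f,draw=True):
    im=grab_frame(cam)[:,:,::-1];a,b,c,d=box
    o=cv2.resize(im[b:d,a:c],None,fx=f,fy=f,interpolation=cv2.INTER_CUBIC);A=np.array([x[0],x[1],0])
    def poly(P,col):
        q=np.array([(proj(cam,p)-[a,b]+.5)*f for p in P]);cv2.polylines(o,[q.round().astype(int)],True,col,1)
    def rect(t,r0,r1,w,z,col):
        u=np.array([np.cos(t),np.sin(t),0]);v=np.array([-u[1],u[0],0]);poly([A+u*r+v*s+[0,0,z] for r,s in((r0,-w),(r0,w),(r1,w),(r1,-w))],col)
    def circ(cx,cy,r,z,col): poly([[cx+r*np.cos(t),cy+r*np.sin(t),z] for t in np.linspace(0,6.28,60)],col)
    t=np.radians(x[2:])
    if draw:
        circ(*x[:2],.036,.11,(0,0,255));rect(t[0],-.04,.04,.008,.151,(0,255,255));rect(t[0],.036,.06,.001,.105,(255,255,0));rect(t[1],.06,.11,.009,.104,(255,0,255))
        circ(x[0]+.11*np.cos(t[2]),x[1]+.11*np.sin(t[2]),.009,.15,(0,128,255));circ(*x[:2],.082,.096,(255,0,0))
        rect(np.radians(x[5]) if len(x)>5 else .05,-.055,.055,.055,.08,(0,160,0))
    cv2.imwrite("pics/"+name,o)
E
python3 - <<'E'
from ov import *
x=[.603,.035,66,-8,-150]
overlay("top",x,"t2a.png",(268,158,338,238),7,False);overlay("top",x,"t2b.png",(268,158,338,238),7)
cv2.imwrite("pics/t2.png",np.hstack([cv2.imread("pics/t2a.png"),cv2.imread("pics/t2b.png")])[:, :])
i=cv2.imread("pics/t2.png");cv2.imwrite("pics/t2.png",cv2.resize(i,(800,int(i.shape[0]*800/i.shape[1]))))
E
```

```text
(no output)
```

View pics/t2.png

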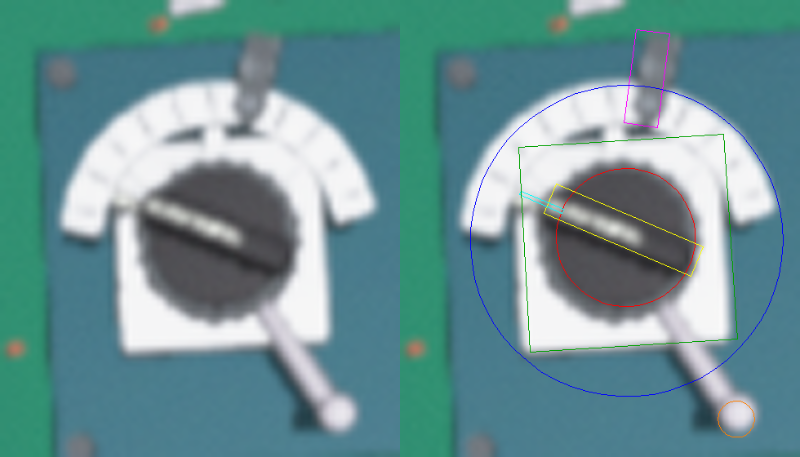

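```bash
python3 - <<'E'
from h import *
f=7*800/980
P=lambda x,y,z:at_z("top",[268+x/f-.5,158+y/f-.5],z)[:2]
c=[P(217.5,241,.098)]; 
a=[P(61,228,.096),P(130,110,.096),P(212,79,.096),P(310,107,.096),P(375,208,.096)]
A=np.c_[2*np.array(a),np.ones(5)];s=np.linalg.lstsq(A,(np.array(a)**2).sum(1),rcond=None)[0]
print(c,"arc centre",s[:2],np.sqrt(s[2]+s[:2]@s[:2]))
h=[P(122,352,.08),P(328,340,.08),P(115,150,.08)];print("housing",h,np.linalg.norm(h[0]-h[1]),(h[1]+h[2])/2)
for ax in (c[0],s[:2],[.604,.038]):
  for n,p in(("out",P(262,37,.104)),("in",P(246,123,.104)),("post",P(340,412,.15)),("ptr",P(118,203,.105)),("barend",P(287,264,.151))):
    d=p-ax;print(n,np.linalg.norm(d).round(4),np.degrees(np.arctan2(d[1],d[0])).round(1))
E
```

```text
[array([0.60215878, 0.03953495])] arc centre [0.60464514 0.03838642] 0.08314764749103365
housing [array([0.54549222, 0.09135822]), array([ 0.55036291, -0.01783805]), array([0.65338455, 0.09431137])] 0.10930484111788101 [0.60187373 0.03823666]
out 0.1095 -13.1
in 0.0633 -14.5
post 0.1099 -145.9
ptr 0.0552 68.8
barend 0.0401 -115.0
out 0.1069 -12.8
in 0.0606 -14.0
post 0.1114 -147.1
ptr 0.0554 71.6
barend 0.0402 -118.9
out 0.1074 -12.5
in 0.0611 -13.5
post 0.1106 -147.1
ptr 0.056 71.1
barend 0.0395 -118.4
```

```bash
A='{"delta_pos":[0.67,-0.93,0],"dr":[0,0,-8.25]}'; python3 -m handwheel '[{"delta_pos":[0.67,-0.93,0],"dr":[0,0,-8.25]},{"delta_pos":[0.67,-0.93,0],"dr":[0,0,-8.25]},{"delta_pos":[0.67,-0.93,0],"dr":[0,0,-8.25]},{"delta_pos":[0.67,-0.93,0],"dr":[0,0,-8.25]},{"delta_pos":[0.67,-0.93,0],"dr":[0,0,-8.25]},{"delta_pos":[0.67,-0.93,0],"dr":[0,0,-8.25]},{"delta_pos":[0.67,-0.93,0],"dr":[0,0,-8.25]},{"delta_pos":[0.67,-0.93,0],"dr":[0,0,-8.25]},{"delta_pos":[0.67,-0.93,0],"dr":[0,0,-8.25]},{"delta_pos":[0.67,-0.93,0],"dr":[0,0,-8.25]}]' -1
python3 -m handwheel '[{"delta_pos":[0.67,-0.93,0],"dr":[0,0,-8.25]},{"delta_pos":[0.67,-0.93,0],"dr":[0,0,-8.25]},{"delta_pos":[0.67,-0.93,0],"dr":[0,0,0]},{"delta_pos":[0.67,-0.93,0],"dr":[0,0,0]},{"delta_pos":[0.67,-0.93,0],"dr":[0,0,0]},{"delta_pos":[0.67,-0.93,0],"dr":[0,0,0]},{"delta_pos":[0.67,-0.93,0],"dr":[0,0,0]},{"delta_pos":[0.67,-0.93,0],"dr":[0,0,0]},{"delta_pos":[0.67,-0.93,0],"dr":[0,0,0]},{"delta_pos":[0.67,-0.93,0],"dr":[0,0,0]}]'
python3 -m handwheel '[{"delta_pos":[0.67,-0.93,0],"dr":[0,0,0]},{"delta_pos":[0.67,-0.93,0],"dr":[0,0,0]},{"delta_pos":[0,0,0],"dr":[0,0,0]}]'
```

```text
t: 3.75
eef_pos: [0.3626, 0.3753, 0.2459]
ee_rot: [-3.141, 0.001, -1.686]
force: [-0.0, 0.6, 0.5]
width: 0.0875
gripper_force: 0.0
t: 4.75
eef_pos: [0.5637, 0.0962, 0.2458]
ee_rot: [-3.141, 0.0, -1.969]
force: [0.6, 0.6, 0.2]
width: 0.0872
gripper_force: 0.0
t: 5.05
eef_pos: [0.6048, 0.0388, 0.245]
ee_rot: [3.142, -0.001, -1.972]
force: [-1.0, 0.2, -0.2]
width: 0.0874
gripper_force: 0.0
```

```bash
python3 -m handwheel '[{"delta_pos":[-0.05,0,-0.9],"dr":[0,0,0]},{"delta_pos":[0,0,-0.9],"dr":[0,0,0]},{"delta_pos":[0,0,-0.9],"dr":[0,0,0]},{"delta_pos":[0,0,-0.9],"dr":[0,0,0]},{"delta_pos":[0,0,0],"dr":[0,0,0]},{"delta_pos":[0,0,0],"dr":[0,0,0]}]'
python3 -m handwheel '[{"delta_pos":[0,0,0],"dr":[0,0,0]},{"delta_pos":[0,0,0],"dr":[0,0,0]},{"delta_pos":[0,0,0],"dr":[0,0,0]},{"delta_pos":[0,0,0],"dr":[0,0,0]},{"delta_pos":[0,0,0],"dr":[0,0,0]},{"delta_pos":[0,0,0],"dr":[0,0,0]},{"delta_pos":[0,0,0],"dr":[0,0,0]},{"delta_pos":[0,0,0],"dr":[0,0,0]}]' 1 10; python3 -c "
from station import *;s=get_state();print(s['force'],s['moment'])"
```

```text
t: 5.65
eef_pos: [0.6018, 0.0418, 0.138]
ee_rot: [3.141, -0.001, -1.968]
force: [-0.7, 0.9, 0.9]
width: 0.0871
gripper_force: 0.0
t: 6.45
eef_pos: [0.6017, 0.0417, 0.1375]
ee_rot: [3.142, -0.0, -1.969]
force: [0.3, -0.2, 0.1]
width: 0.0293
gripper_force: 0.0
[ 0.2517806  -0.1979167   0.10018339] [ 0.0904867  -0.04925565  0.02433683]
```

```bash
python3 -m handwheel '[{"delta_pos":[0,0,0],"dr":[0,0,0]},{"delta_pos":[0,0,0],"dr":[0,0,0]},{"delta_pos":[0,0,0],"dr":[0,0,0]},{"delta_pos":[0,0,0],"dr":[0,0,0]}]'; python3 -c "
from station import *;s=get_state();print(s['force'],s['moment'])"
```

```text
t: 6.85
eef_pos: [0.6024, 0.0415, 0.1376]
ee_rot: [-3.14, 0.0, -1.969]
force: [4.6, -3.4, -2.4]
width: 0.0163
gripper_force: 10.0
[ 4.63244835 -3.40061962 -2.42269938] [-0.95928017 -1.65332805  0.16240639]
```

```bash
python3 -m handwheel '[{"delta_pos":[0.05,-0.1,0],"dr":[0,0,0]},{"delta_pos":[0,0,0],"dr":[0,0,0]},{"delta_pos":[0,0,0],"dr":[0,0,0]}]' 1 30; python3 -c "
from station import *;s=get_state();print(s['force'],s['moment'])"
```

```text
t: 7.15
eef_pos: [0.6025, 0.0411, 0.1376]
ee_rot: [3.14, 0.003, -1.968]
force: [-4.5, 12.8, 3.1]
width: 0.0158
gripper_force: 29.9
[-4.48539345 12.79324827  3.13459197] [4.41469634 1.65082109 0.03960357]
```

```bash
python3 -m handwheel '[{"delta_pos":[0,0,0],"dr":[0,0,0]},{"delta_pos":[0,0,0],"dr":[0,0,0]},{"delta_pos":[0,0,0],"dr":[0,0,0]}]' 0.4; python3 -m handwheel '[{"delta_pos":[0,0,0],"dr":[0,0,0]},{"delta_pos":[0,0,0],"dr":[0,0,0]},{"delta_pos":[0,0,0],"dr":[0,0,0]},{"delta_pos":[0,0,0],"dr":[0,0,0]}]' 1 20; python3 -c "
from station import *;s=get_state();print(s['force'],s['moment'])"
```

```text
t: 7.45
eef_pos: [0.6031, 0.0385, 0.1376]
ee_rot: [3.141, -0.0, -1.969]
force: [0.7, 0.0, 0.1]
width: 0.0255
gripper_force: 0.0
t: 7.85
eef_pos: [0.6016, 0.039, 0.1374]
ee_rot: [3.139, -0.001, -1.969]
force: [-7.6, 5.1, 5.6]
width: 0.016
gripper_force: 20.0
[-7.55284829  5.12586248  5.64642035] [1.70340259 2.40970692 0.08248155]
```

```bash
python3 -m handwheel '[{"delta_pos":[0,0,0],"dr":[0,0,-8]},{"delta_pos":[0,0,0],"dr":[0,0,-8]},{"delta_pos":[0,0,0],"dr":[0,0,-8]},{"delta_pos":[0,0,0],"dr":[0,0,-8]},{"delta_pos":[0,0,0],"dr":[0,0,-8]},{"delta_pos":[0,0,0],"dr":[0,0,0]}]' 1 30;python3 -m handwheel '[{"delta_pos":[0,0,0],"dr":[0,0,-8]},{"delta_pos":[0,0,0],"dr":[0,0,-8]},{"delta_pos":[0,0,0],"dr":[0,0,-8]},{"delta_pos":[0,0,0],"dr":[0,0,-8]},{"delta_pos":[0,0,0],"dr":[0,0,0]},{"delta_pos":[0,0,0],"dr":[0,0,0]}]' ; python3 - <<'E'
from h import *
s=get_state();print(s['force'],s['moment'])
im=grab_frame("top")[:,:,::-1];im2=grab_frame("side")[:,:,::-1]
a=cv2.resize(im[150:250,260:360],(400,400),interpolation=2);b=cv2.resize(im2[140:240,285:385],(400,400),interpolation=2)
cv2.imwrite("pics/m1.png",np.hstack([a,b]))
E
```

```text
t: 8.45
eef_pos: [0.6014, 0.0392, 0.1374]
ee_rot: [3.14, -0.002, -2.672]
force: [-8.5, 5.9, 5.4]
width: 0.0159
gripper_force: 30.0
t: 9.05
eef_pos: [0.6014, 0.0394, 0.1374]
ee_rot: [3.141, -0.003, 3.057]
force: [-8.5, 6.5, 5.4]
width: 0.0158
gripper_force: 30.0
[-8.4721281   6.4560369   5.36434832] [ 2.52799991  2.78803454 -0.14335749]
```

View pics/m1.png

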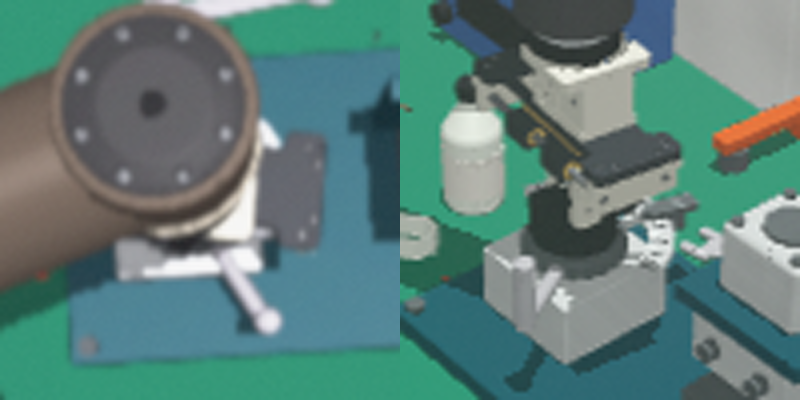

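```bash
python3 -m handwheel '[{"delta_pos":[0,0,0],"dr":[0,0,-4.1]},{"delta_pos":[0,0,0],"dr":[0,0,-4.1]},{"delta_pos":[0,0,0],"dr":[0,0,0]},{"delta_pos":[0,0,0],"dr":[0,0,0]}]'; python3 -m handwheel '[{"delta_pos":[0,0,0],"dr":[0,0,0]},{"delta_pos":[0,0,0],"dr":[0,0,0]},{"delta_pos":[0,0,0],"dr":[0,0,0]},{"delta_pos":[0,0,0],"dr":[0,0,0]},{"delta_pos":[0,0,0.9],"dr":[0,0,0]},{"delta_pos":[0,0,0.9],"dr":[0,0,0]},{"delta_pos":[0,0,0.9],"dr":[0,0,0]}]' -0.1
python3 -m handwheel '[{"delta_pos":[-0.9,0,0],"dr":[0,0,0]},{"delta_pos":[-0.9,0,0],"dr":[0,0,0]},{"delta_pos":[-0.9,0,0],"dr":[0,0,0]},{"delta_pos":[-0.9,0,0],"dr":[0,0,0]},{"delta_pos":[-0.9,0,0],"dr":[0,0,0]},{"delta_pos":[-0.9,0,0],"dr":[0,0,0]},{"delta_pos":[0,0,0],"dr":[0,0,0]}]';python3 - <<'E'
from fit import *
from ov import *
x=fit(4,("side","top"),("pointer_tip","index_point","knob_top"),x0=(.602,.038,-.22,-.22,-2.6))
im=grab_frame("top")[:,:,::-1];im2=grab_frame("side")[:,:,::-1]
a=cv2.resize(im[155:230,270:345],(600,600),interpolation=2);b=cv2.resize(im2[150:225,300:375],(600,600),interpolation=2)
cv2.imwrite("pics/m2.png",cv2.resize(np.hstack([a,b]),(800,400)));cv2.imwrite("pics/m2t.png",a)
E
```

```text
t: 9.55
eef_pos: [0.6014, 0.0395, 0.1374]
ee_rot: [3.141, -0.003, 2.914]
force: [-8.2, 6.4, 5.7]
width: 0.0156
gripper_force: 30.0
t: 10.25
eef_pos: [0.6031, 0.0384, 0.2193]
ee_rot: [-3.141, -0.0, 2.915]
force: [0.2, -0.1, -0.2]
width: 0.0483
gripper_force: 0.0
t: 10.95
eef_pos: [0.4386, 0.0382, 0.2189]
ee_rot: [3.141, 0.0, 2.915]
force: [1.5, 0.8, 0.3]
width: 0.0484
gripper_force: 0.0
axis [0.6033 0.0397] deg pointer,index,post [  -5.8  -11.8 -149. ]
side pointer_tip 4 [-0.1  2.3] [0.6 1.7]
side index_point 4 [ 1.7 -0.5] [1.4 1. ]
side knob_top 4 [-0.9 -0.5] [0.4 0.7]
top pointer_tip 4 [-1.   0.3] [1.1 1.2]
top index_point 4 [-0.3  0.1] [0.4 0.3]
top knob_top 3 [ 1.3 -1.4] [0.9 1. ]
```

View pics/m2.png

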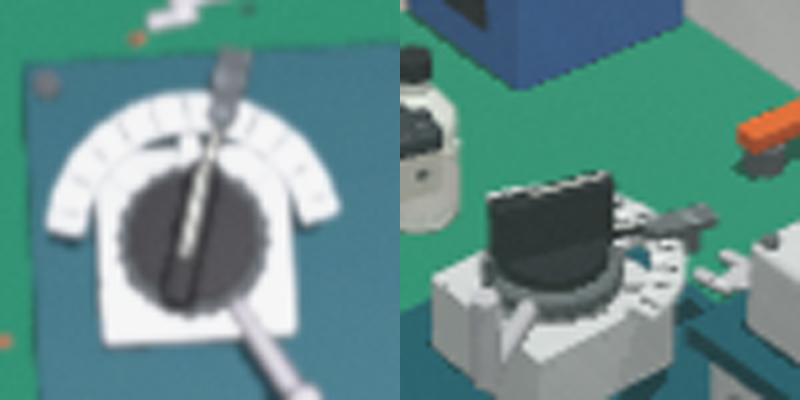

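The pointer now lines up closely with the tab; I'll enlarge it to judge the remaining error.

```bash
python3 - <<'E'
from h import *
a=grab_frame("top")[:,:,::-1].astype(float)
for _ in range(7): a+=grab_frame("top")[:,:,::-1]
a=(a/8).astype(np.uint8)[158:208,288:328];b=grab_frame("side")[:,:,::-1][175:215,340:380]
cv2.imwrite("pics/m3.png",np.hstack([cv2.resize(a,(440,550),interpolation=2),cv2.resize(b,(360,550),interpolation=2)]))
x=(.602,.039)
for ang in (-9,-11,-13,-15):
    t=np.radians(ang); p=[proj("top",np.array([x[0]+r*np.cos(t),x[1]+r*np.sin(t),z])) for r,z in((.04,.151),(.06,.105),(.11,.104))]
    print(ang,[((q-[288,158]+.5)*11).round() for q in p])
E
```

```text
-9 [array([216., 294.]), array([232., 244.]), array([259.,  65.])]
-11 [array([222., 295.]), array([240., 246.]), array([272.,  67.])]
-13 [array([227., 296.]), array([247., 247.]), array([286.,  70.])]
-15 [array([232., 298.]), array([255., 249.]), array([300.,  73.])]
```

View pics/m3.png

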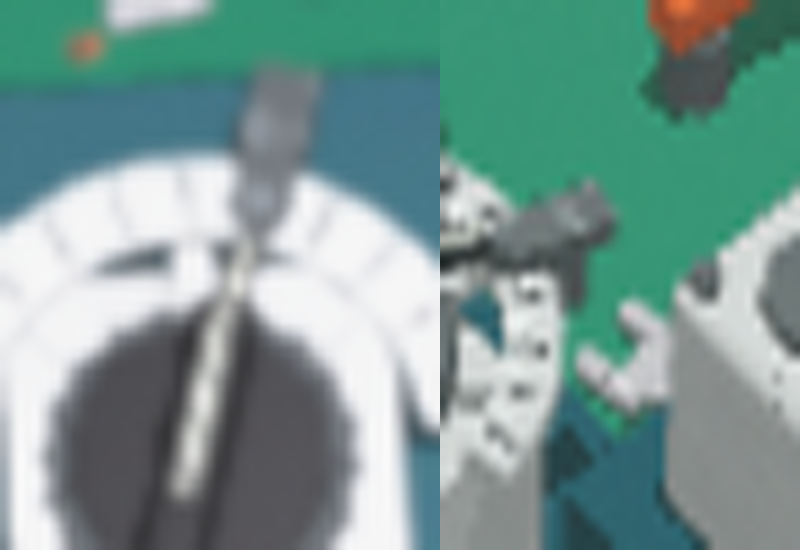

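```bash
python3 - <<'E'
from h import *
a=np.mean([grab_frame("top").astype(float) for _ in range(6)],0)
x=np.array([.602,.039]);ss=np.arange(-.02,.0201,.0005)
im=a.astype(np.float32)
for r in (.052,.056,.06,.064,.068,.072,.076,.088,.092,.096,.1,.104):
    an=np.radians(np.arange(-28,2,.25)); P=np.array([proj("top",np.array([x[0]+r*np.cos(t),x[1]+r*np.sin(t),.104])) for t in an]).astype(np.float32)
    v=cv2.remap(im,P[None,:,0],P[None,:,1],cv2.INTER_LINEAR)[0]
    w=(v[:,0] if r>.083 else 255-v.mean(1)); lo,hi=np.percentile(w,20),w.max(); k=np.clip((w-lo)/(hi-lo)-.4,0,1)
    i=k>0; e=np.degrees(an[i]); print(r,"centroid",round((np.degrees(an)*k).sum()/k.sum(),2),"range",e.min(),e.max())
E
```

```text
0.052 centroid -9.52 range -16.75 -4.5
0.056 centroid -9.63 range -18.75 -4.0
0.06 centroid -13.05 range -23.0 -4.0
0.064 centroid -14.04 range -18.75 -9.0
0.068 centroid -13.87 range -19.5 -8.0
0.072 centroid -13.69 range -20.25 -7.0
0.076 centroid -13.95 range -20.25 -7.499999999999999
0.088 centroid -12.93 range -19.0 -8.0
0.092 centroid -12.91 range -19.25 -7.75
0.096 centroid -13.02 range -19.0 -7.75
0.1 centroid -13.28 range -18.75 -8.0
0.104 centroid -13.82 range -19.5 -8.5
```

```bash
python3 -m handwheel '[{"delta_pos":[0.4,-0.33,0],"dr":[0,0,7.5]},{"delta_pos":[0.4,-0.33,0],"dr":[0,0,7.5]},{"delta_pos":[0.4,-0.33,0],"dr":[0,0,7.5]},{"delta_pos":[0.4,-0.33,0],"dr":[0,0,7.5]},{"delta_pos":[0.4,-0.33,0],"dr":[0,0,7.5]},{"delta_pos":[0.4,-0.33,0],"dr":[0,0,7.5]},{"delta_pos":[0,0,0],"dr":[0,0,0]},{"delta_pos":[0,0,0],"dr":[0,0,0]}]'
python3 - <<'E'
from h import *
s=save("side","s5.png",(270,120,400,250))
marks(["lock_post_top","pointer_tip"],("side",))
E
```

```text
t: 14.2
eef_pos: [0.513, -0.0208, 0.2182]
ee_rot: [3.141, -0.001, -2.587]
force: [-1.0, -0.6, -0.1]
width: 0.0482
gripper_force: 0.0
side lock_post_top 0.56 [314.  205.2] [ 0.5067 -0.0171  0.15  ]
side pointer_tip 0.74 [343.5 195.3] [0.6477 0.0153 0.105 ]
```

View pics/s5.png

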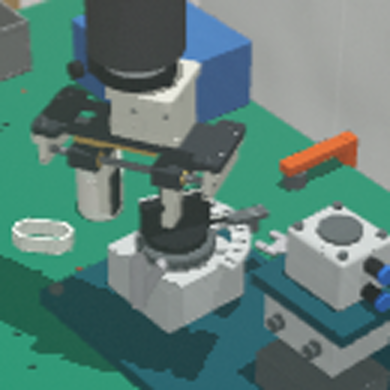

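The fingers hang above the post, clear of the knob and the press column, so I'll descend and grip the post lightly.

```bash
python3 -m handwheel '[{"delta_pos":[-0.08,0,-0.7],"dr":[0,0,0]},{"delta_pos":[0,0,-0.7],"dr":[0,0,0]},{"delta_pos":[0,0,-0.7],"dr":[0,0,0]},{"delta_pos":[0,0,-0.7],"dr":[0,0,0]},{"delta_pos":[0,0,0],"dr":[0,0,0]},{"delta_pos":[0,0,0],"dr":[0,0,0]}]'
python3 -m handwheel '[{"delta_pos":[0,0,0],"dr":[0,0,0]},{"delta_pos":[0,0,0],"dr":[0,0,0]},{"delta_pos":[0,0,0],"dr":[0,0,0]},{"delta_pos":[0,0,0],"dr":[0,0,0]},{"delta_pos":[0,0,0],"dr":[0,0,0]},{"delta_pos":[0,0,0],"dr":[0,0,0]}]' 1 10; python3 -c "
from station import *;s=get_state();print(s['force'],s['moment'])"
```

```text
t: 15.0
eef_pos: [0.5108, -0.0205, 0.135]
ee_rot: [-3.141, -0.0, -2.583]
force: [0.4, -0.3, 0.2]
width: 0.0482
gripper_force: 0.0
t: 15.6
eef_pos: [0.5109, -0.0206, 0.1349]
ee_rot: [-3.142, 0.0, -2.583]
force: [-2.0, 0.5, 4.6]
width: 0.0179
gripper_force: 10.0
[-2.01346056  0.54187794  4.56388643] [ 0.62853875  0.57079206 -0.03318049]
```

```bash
python3 - <<'E'
import numpy as np
a=np.radians(-146.8-7.45*np.arange(13));p=.1092*np.c_[np.cos(a),np.sin(a)]
print((np.diff(p,axis=0)/.03).round(2).tolist(),p[10]+[.602,.039])
E
```

```text
[[-0.23, 0.41], [-0.18, 0.44], [-0.12, 0.46], [-0.06, 0.47], [0.0, 0.47], [0.06, 0.47], [0.12, 0.46], [0.18, 0.44], [0.24, 0.41], [0.29, 0.37], [0.33, 0.33], [0.38, 0.29]] [0.51996196 0.11107218]
```

```bash
python3 -m handwheel '[{"delta_pos":[-0.23,0.41,0],"dr":[0,0,-7.45]},{"delta_pos":[-0.18,0.44,0],"dr":[0,0,-7.45]},{"delta_pos":[-0.12,0.46,0],"dr":[0,0,-7.45]},{"delta_pos":[-0.06,0.47,0],"dr":[0,0,-7.45]},{"delta_pos":[0,0.47,0],"dr":[0,0,-7.45]}]' 1 20
python3 -m handwheel '[{"delta_pos":[0.06,0.47,0],"dr":[0,0,-7.45]},{"delta_pos":[0.12,0.46,0],"dr":[0,0,-7.45]},{"delta_pos":[0.18,0.44,0],"dr":[0,0,-7.45]},{"delta_pos":[0,0,0],"dr":[0,0,0]}]'; python3 -c "
from station import *;s=get_state();print(s['force'],s['moment'],s['q'])"
```

```text
t: 16.1
eef_pos: [0.493, 0.0467, 0.1349]
ee_rot: [-3.141, 0.0, 3.045]
force: [2.2, -3.7, -0.3]
width: 0.0173
gripper_force: 20.0
t: 16.5
eef_pos: [0.5047, 0.089, 0.1349]
ee_rot: [3.141, 0.001, 2.659]
force: [-0.5, 0.6, 5.3]
width: 0.0176
gripper_force: 20.0
[-0.52890457  0.59512598  5.3012415 ] [ 0.39967636  0.08053363 -0.20407707] [ 5.58304326e-01  1.96092522e-01 -4.93641088e-01  3.14005056e-04
 -8.80094994e-01 -2.61197492e+00]
```

```bash
python3 -m handwheel '[{"delta_pos":[0.24,0.41,0],"dr":[0,0,0]},{"delta_pos":[0.2,0.26,0],"dr":[0,0,0]},{"delta_pos":[0,0,0],"dr":[0,0,0]},{"delta_pos":[0,0,0],"dr":[0,0,0]}]' 1 20; python3 -c "
from station import *;s=get_state();print(s['force'],s['moment'],s['q'][5])"
python3 -m handwheel '[{"delta_pos":[0.09,0.11,0],"dr":[0,0,0]},{"delta_pos":[0,0,0],"dr":[0,0,0]},{"delta_pos":[0,0,0],"dr":[0,0,0]}]'
```

```text
t: 16.9
eef_pos: [0.5168, 0.1081, 0.1346]
ee_rot: [3.141, -0.001, 2.664]
force: [-3.5, 3.4, 4.0]
width: 0.0177
gripper_force: 20.0
[-3.49461034  3.41719456  4.01451907] [ 1.0560467   0.92798067 -0.16585472] -2.6256650570086726
t: 17.2
eef_pos: [0.5189, 0.1106, 0.1345]
ee_rot: [-3.14, -0.001, 2.662]
force: [-3.7, 0.3, 5.3]
width: 0.017
gripper_force: 20.0
```

```bash
for i in 1; do python3 -m handwheel '[{"delta_pos":[0.08,0.09,0],"dr":[0,0,0]},{"delta_pos":[0,0,0],"dr":[0,0,0]},{"delta_pos":[0,0,0],"dr":[0,0,0]}]';python3 -m handwheel '[{"delta_pos":[0.08,0.09,0],"dr":[0,0,0]},{"delta_pos":[0,0,0],"dr":[0,0,0]},{"delta_pos":[0,0,0],"dr":[0,0,0]}]'; done
```

```text
t: 17.5
eef_pos: [0.5189, 0.1107, 0.1343]
ee_rot: [-3.134, -0.003, 2.662]
force: [-11.5, -8.1, 14.2]
width: 0.0176
gripper_force: 20.0
t: 17.8
eef_pos: [0.519, 0.1109, 0.1341]
ee_rot: [-3.129, -0.006, 2.661]
force: [-19.0, -16.9, 21.8]
width: 0.0173
gripper_force: 20.0
```

```bash
python3 -m handwheel '[{"delta_pos":[0,0,0],"dr":[0,0,0]},{"delta_pos":[0,0,0],"dr":[0,0,0]},{"delta_pos":[-0.1,-0.1,0],"dr":[0,0,0]},{"delta_pos":[0,0,0],"dr":[0,0,0]},{"delta_pos":[0,0,0.9],"dr":[0,0,0]},{"delta_pos":[0,0,0.9],"dr":[0,0,0]},{"delta_pos":[0,0,0.9],"dr":[0,0,0]}]' -0.1
python3 -m handwheel '[{"delta_pos":[-0.3,0.9,0.3],"dr":[0,0,0]},{"delta_pos":[-0.3,0.9,0.3],"dr":[0,0,4]},{"delta_pos":[-0.3,0.9,0.3],"dr":[0,0,4]},{"delta_pos":[-0.3,0.9,0.3],"dr":[0,0,4]},{"delta_pos":[-0.3,0.9,0.3],"dr":[0,0,4]},{"delta_pos":[-0.3,0.9,0],"dr":[0,0,4]},{"delta_pos":[-0.3,0.9,0],"dr":[0,0,4]},{"delta_pos":[0,0,0],"dr":[0,0,0]},{"delta_pos":[0,0,0],"dr":[0,0,0]}]'
python3 - <<'E'
from fit import *
fit(3,("side","top"),("pointer_tip","index_point","knob_top","lock_post_top"),x0=(.602,.039,-.22,-.22,2.43))
im=grab_frame("top")[:,:,::-1];im2=grab_frame("side")[:,:,::-1]
cv2.imwrite("pics/m6.png",np.hstack([cv2.resize(im[155:230,270:345],(400,400),interpolation=2),cv2.resize(im2[150:225,295:370],(400,400),interpolation=2)]))
E
```

```text
t: 18.5
eef_pos: [0.5218, 0.1139, 0.2165]
ee_rot: [3.142, 0.0, 2.661]
force: [0.3, 0.5, 0.6]
width: 0.0483
gripper_force: 0.0
t: 19.4
eef_pos: [0.4584, 0.3034, 0.2604]
ee_rot: [-3.141, -0.0, 3.08]
force: [0.5, -0.4, -0.5]
width: 0.0484
gripper_force: 0.0
axis [0.6038 0.04  ] deg pointer,index,post [ -7.3  -9.2 139.3]
side pointer_tip 3 [0.4 1.1] [1.3 0.8]
side index_point 3 [10.4 58.7] [11.5 84.4]
side knob_top 3 [-0.3 -1.1] [0.5 1.5]
side lock_post_top 3 [-0.2  0.4] [0.  1.8]
top pointer_tip 3 [-0.3  0.3] [1.1 0.8]
top index_point 3 [-0.9  0.2] [0.9 0.8]
top knob_top 2 [ 1.2 -1.1] [1.  1.1]
top lock_post_top 3 [-0.  -0.3] [0.5 0.7]
```

View pics/m6.png

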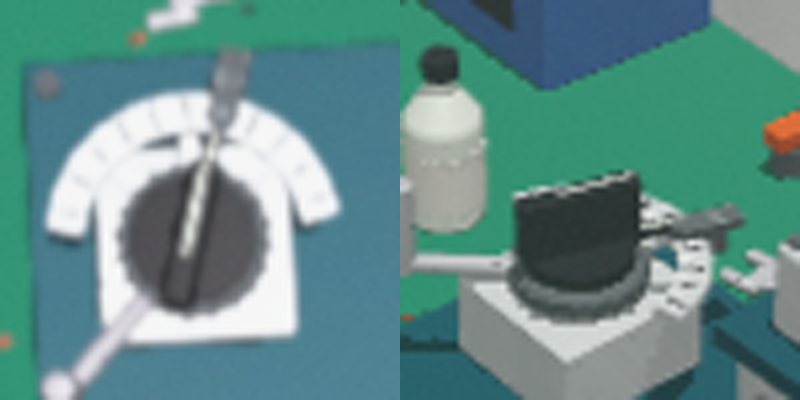

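The post now stands at the stop, at about (60,385) in the crop. The pointer hasn't moved and its tip is still at the tab, at about (218,128). The gripper is clear, so I'm handing in.

```bash
python3 -c "
from station import *;print(job_done())"
```

```text
the job is handed in; nothing more can be done
None
```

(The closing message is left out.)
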